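# Lock the tawa rest's height screw with its jam nut

## Task

Lock the height screw of the tawa rest without letting its setting turn: fit the loose holding key over the screw's flat head, fully home with its arm lying in the fork, without forcing it. Then swing the jam nut's lever clockwise (seen from above) by its upright pin until the nut nips, and snug it with a push of about 11 to 12 newtons at the pin, no more than 14. Leave the key on the screw, let go, and do not disturb the other things on the counter.

Things in the scene. Friction and masses are not known exactly. Their poses are not given: they have to be found in the camera images.
- rest: Tawa rest: dark steel bracket bolted to the counter, immovable; base plate 200 x 100 x 12 mm. Origin on the counter under the screw's axis, z up, x from the screw towards the fork (the base plate reaches from x = -60 to +140 mm, y -50 to +50 mm). The upright screw stands at the origin; fork at x = +100 mm; the nut's pin is on the -x side.
- shoulder (a point): Point on the screw's axis at the top of its round shoulder (42 mm across), 56 mm above the counter; turns with the screw. The screw's flat head stands on the shoulder: 40 mm along this point's x, 12 mm along its y, 20 mm tall (top 76 mm above the counter), edges rounded 3 mm. Its x points at the fork.
- fork (a point): Middle of the fork's floor, 56 mm above the counter, 100 mm from the screw along the rest's x. Two prongs, 18 mm tall above the floor, 9 mm thick, 16 mm long in x, stand 18 mm apart in y with this point midway.
- screw (a joint): Turn of the adjusting screw, rad, 0 as set, growing clockwise seen from above. It turns at 0.15 N m, less than the nut needs to be tightened, so unless the key holds it the nut drags it round as soon as it nips. Up to about 0.12 of play is taken up with the key on; beyond 0.25 either way the setting is lost.
- pin (a point): Half-way up the exposed pin on the end of the jam nut's lever: upright steel pin 12 mm in diameter, 70 mm from the screw's axis, exposed from 43 to 85 mm above the counter (this point is at 70 mm). The flat lever, 16 mm wide, lies below at 34 to 43 mm height. Pushing the pin clockwise (seen from above) tightens. The pin starts on the rest's -x side and runs freely (1 to 2 N) for 0.4 to 0.9 rad; just where the nut nips differs each time and cannot be seen, only felt.
- bite (a joint): How far the nut has been wound up after it nipped, rad (0 until then, growing as it tightens). Before it moves the push at the pin rises to about 7 N (0.5 N m about the screw); from there it winds up at 2 N m per rad, and it stays where it is left. Properly snug is 0.06 to 0.28 (a push of about 9 to 15 N at the pin); more strains the thread.
- key_socket (a point): Middle of the underside of the holding key's slot (origin of the key; z up, x towards its arm's end). Loose steel key, 280 g or so, lying flat on the counter: body 58 (x) x 34 (y) x 14 mm with a slot right through it, 42.4 (x) x 14.4 (y) mm, chamfered 2 mm; an arm 14 mm wide and 14 mm thick runs from the body to x = +112 mm. Seated, its underside lies on the shoulder and on the fork's floor, arm between the prongs.
- key_grip (a point): Middle of the key's upright grip fin, 52 mm along x from the slot's middle and 30 mm above the key's underside. The fin is 30 mm long (x), 14 mm thick (y), and rises from the arm's top at 14 mm to 45 mm above the underside.
- key_end (a point): Point on the underside of the key's arm, 100 mm along x from the slot's middle; lies at the fork's point when seated.
- tumbler: Glass tumbler, 68 mm across, 110 mm tall, not to be disturbed; origin at its base.
- bowl: Small steel bowl, 100 mm across, 40 mm tall, not to be disturbed; origin at its base.
- jar: Amber glass jar, 60 mm across, 90 mm tall, not to be disturbed; origin at its base.
- scraper: Steel scraper with a wooden handle lying on the counter, not to be disturbed; origin under its middle.
- oil_tin: Round aluminium tin, 80 mm across, 130 mm tall, not to be disturbed; origin at its base.
There are look-alikes about, which are no part of the job. Leave any red look-alike of the part that bears key_socket alone. Of the things that look like the rest, the largest one is meant.

How it is judged:
By the outcome, as a careful person would: the job done as asked, in the order asked, and still so for the second after the job is handed in, with the robot touching nothing.
It also fails if it takes over 72 s, if anything falls off the work surface, if the arm or the gripper's body presses on something with over 40 N, if the wrist force passes 120 N, or if a joint passes its speed limit or range.

## Robot

A 6-joint arm with a two-finger parallel gripper is mounted at the origin on the work surface. World frame = base frame: x ahead of the robot, y to its left, z up, the work surface at z = 0. Lengths are in m, angles in rad, forces in N, time in s.
With the tool pointing down it reaches from about 0.275 to 0.875 m from the base axis. Payload 12.5 kg.
Tool frame: the origin (TCP) lies at the very end of the fingers, on their centre line; the grasp point (between the pads) lies grip_depth behind it (grip_depth is the distance from the TCP to the grasp point, in m); x points along the fingers, y is the direction in which the jaws open and shut, and the axes are right-handed (so a half turn about x gives the same grasp; the last joint's range is limited). The gripper opens to 85 mm and grips with 20 to 120 N. Pads are 22 mm wide; open, the fingers measure 114 mm over their backs; the gripper's body (76 mm by 85 mm) begins 54 mm behind the grasp point. The pads swing forward as they close: fully open they stand 13 mm farther back than shut.
Start: joints at [-1.232, 0.351, 1.652, -0, 1.139, -0.085], TCP at [0.226, -0.501, 0.231] pointing down, gripper open.
Joint ranges: [-2.75, 2.75], [-0.79, 2.1], [0.01, 2.65], [-1.57, 4.71], [0.07, 3.14], [-2.87, 2.87]. Speed limits (rad/s): [2.22, 2.22, 2.79, 3.14, 3.14, 3.14].

## Interface

Orientations are given as [roll, pitch, yaw] about the fixed x, y, z axes, in that order (R = Rz(yaw) Ry(pitch) Rx(roll)).
In Python, from plant import get_state, camera, get_calibration, hand_in, grip_depth gives the robot as it stands.
- The arm moves only by the tool apply_moves, never from a script. Its argument "plan" is a list of rows, each a list of 7 numbers: the turn, a rotation vector about the world's x, y, z in degrees, then the shift along the world's x, y, z in cm, then the finger opening in cm, from 0 to 8.54. A call has exactly 8 rows; each row shifts and turns the commanded pose from where the row before left it; what a row does not reach is not made up. A row lasts 1/10 s, in which the tool goes at most 50 mm and 8.59 degrees, less where a joint would pass 70% of its speed; a pose out of reach is approached as far as the arm can. A call is refused whole if a number of a shift passes 5 or a number of a turn 8.59, either way. A call with a gripper value outside its range is refused whole. The fingers move at their own pace and stop on an object; "grip_force" is the grip in N (left out, the last holds). Time passes only in rows, so rows that do not move let the fingers close, or fill a call up. It gives the time, the measured TCP pose, the force and the opening at its end, in the units of the state.
- get_state(): the state, without advancing time (a new reading comes with each control period).
- camera(name): name is "scene" or "side" or "wrist"; returns the picture (420x560x3 uint8, red, green, blue); there is no depth.
- get_calibration(name): a dict with "fovy" (degrees; the focal length in pixels is half the picture's height over the tangent of half this angle, whatever the lens; pixels are square), "cx", "cy" (the principal point, pixels), "rvec" (rotation vector, rad) and "tvec" (3), from world to camera coordinates, as OpenCV has them; the wrist camera has in their place "T_tool_cam" (4x4, takes a point from camera to tool coordinates, whose origin is the TCP and whose axes are the tool frame's). Camera axes: x right, y down, z forward; pixel columns grow to the right and rows downward; lengths in m; the calibration is good to about 2 mm. The wrist camera is an equidistant fisheye: a pixel r from the principal point sees the ray r / f radians off the axis. A picture is of the moment at which its call begins: read the wrist's pose just before it. get_calibration takes no time and is no camera call.
- hand_in(): hands the job in, once; it reports no verdict.
The state is a dict: "t": time; "q": joint angles; "dq": joint speeds; "joint_efforts": joint torques, N m; "position": TCP position; "tcp_rot": TCP orientation; "wrist_force": force on the tool from outside, world axes, zero at the start; "moment": the same for the moment, N m; "finger_gap": finger opening in m.
Only numpy, scipy, OpenCV 4.12 (cv2) and the standard library are available. Lean on these libraries where they do the work, as an engineer would, in place of code of your own. Each camera call takes 0.05 s, during which the arm holds its last target.

## Working session

There is one attempt and no reset: what is moved stays moved. The work goes in short steps, Python scripts to look and compute and a tool call to move; the robot and the scene stay as the last step left them, time stands still between calls to the robot, and variables do not carry over. Pictures are saved under pics/ and viewed, and the job is handed in when it is done.

Besides the shell and the picture viewer there is one more tool, called after "Request:" as name([rows], argument=value, ...), one row to a line, values as JSON. apply_moves: Moves the arm, as the interface text tells. Its arguments: {"type":"object","properties":{"plan":{"type":"array","items":{"type":"array","items":{"type":"number"}}},"grip_force":{"type":"number"}},"required":["plan"]}

```bash
ls; mkdir -p pics
python3 - <<'E'
from plant import get_state, camera, get_calibration, grip_depth
import cv2
print(grip_depth); s=get_state(); print(s)
for n in ("scene","side","wrist"):
    print(n,get_calibration(n)); im=camera(n); cv2.imwrite(f"pics/{n}0.png",im[:,:,::-1])
E
```

```text
pics
0.0187
{'t': 0.0, 'q': array([-1.23160771e+00,  3.51226535e-01,  1.65245027e+00,  1.53552168e-05,
        1.13906178e+00, -8.46137002e-02]), 'dq': array([-0.00024886, -0.00025677, -0.00039448, -0.00031357, -0.00187315,
        0.00040664]), 'joint_efforts': array([ 9.60598436e-05, -5.06098294e+01, -2.91410279e+01, -9.85395650e-05,
        4.45489466e-03,  1.00718955e-05]), 'position': array([ 0.22608488, -0.50101874,  0.23075378]), 'tcp_rot': array([-1.66757323,  1.56965031,  1.89781531]), 'wrist_force': array([-0.93648103, -0.33416088,  0.64376921]), 'moment': array([ 0.04594498,  0.0042826 , -0.01913625]), 'finger_gap': 0.08539493922447444}
scene {'fovy': 43.56508817130994, 'cx': 279.6181642580162, 'cy': 208.544831979326, 'rvec': array([ 1.92892853,  1.77817878, -0.57946683]), 'tvec': array([ 0.05065626, -0.42254513,  1.79296001])}
side {'fovy': 53.719988570072815, 'cx': 281.1000764916059, 'cy': 212.64900501677658, 'rvec': array([ 0.11648692, -2.85471077,  1.25338438]), 'tvec': array([0.532145  , 0.15723253, 1.04802502])}
wrist {'fovy': 65.70646984690485, 'cx': 278.1121583844944, 'cy': 211.42302546166798, 'T_tool_cam': array([[-1.13545577e-03, -2.67925822e-01,  9.63438874e-01,
        -1.42499598e-01],
       [ 9.99999045e-01, -1.06357643e-03,  8.82770173e-04,
        -2.62083172e-04],
       [ 7.88173952e-04,  9.63438956e-01,  2.67926774e-01,
        -6.65783235e-02],
       [ 0.00000000e+00,  0.00000000e+00,  0.00000000e+00,
         1.00000000e+00]])}
```

View pics/scene0.png

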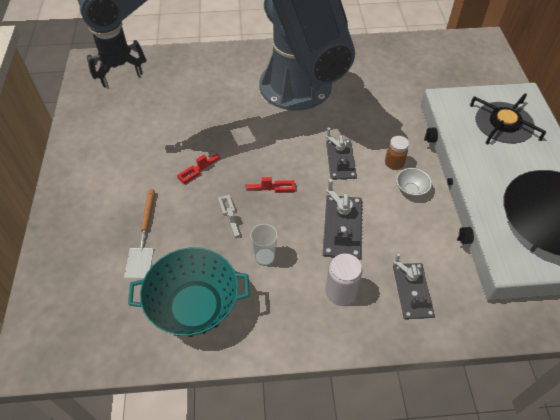

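View pics/side0.png

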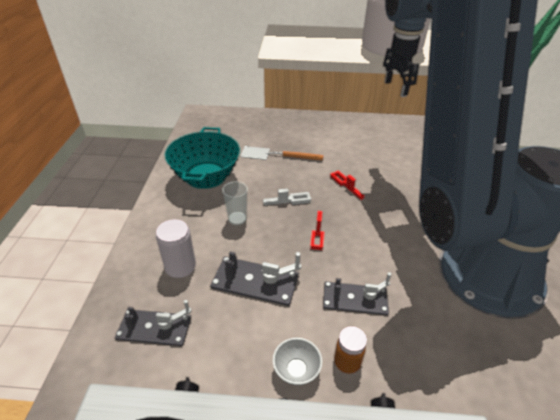

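View pics/wrist0.png

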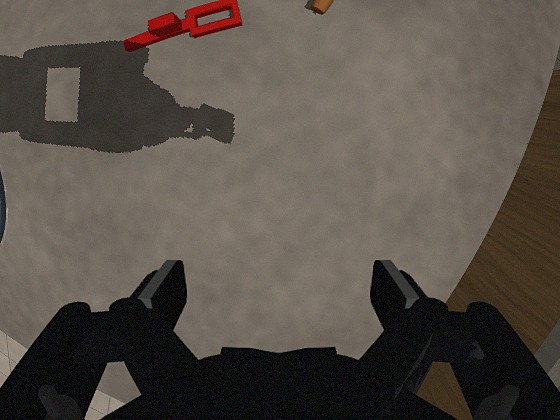

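Candidates, scene view. Keys: red (199,167), red (272,186), steel grey (230,215). I choose the grey one. Rests: (341,155), (343,225), (412,290). I choose the largest, (343,225). Next I check both choices in close crops.

```bash
cat > h.py <<'E'
import numpy as np, cv2
from scipy.spatial.transform import Rotation as R
from plant import get_state, camera, get_calibration, grip_depth
H,W=420,560
def cam(n):
    c=get_calibration(n); f=H/2/np.tan(np.radians(c['fovy']/2))
    if 'rvec' in c:
        Rm=cv2.Rodrigues(np.array(c['rvec']))[0]; t=np.array(c['tvec'])
        return f,c['cx'],c['cy'],Rm,t
    return f,c['cx'],c['cy'],np.array(c['T_tool_cam'])
def toolT(s):
    T=np.eye(4); T[:3,:3]=R.from_euler('xyz',s['tcp_rot']).as_matrix(); T[:3,3]=s['position']; return T
def ray(n,uv,s=None):
    uv=np.asarray(uv,float)
    if n!='wrist':
        f,cx,cy,Rm,t=cam(n); d=Rm.T@np.array([(uv[0]-cx)/f,(uv[1]-cy)/f,1]); return -Rm.T@t,d/np.linalg.norm(d)
    f,cx,cy,Tc=cam(n); T=toolT(s)@Tc
    v=np.array([uv[0]-cx,uv[1]-cy]); r=np.linalg.norm(v); th=r/f
    d=np.array([*(v/r*np.sin(th) if r>0 else (0,0)),np.cos(th)]); return T[:3,3],T[:3,:3]@d
def onz(n,uv,z,s=None):
    o,d=ray(n,uv,s); return o+d*(z-o[2])/d[2]
def proj(n,p,s=None):
    p=np.asarray(p,float)
    if n!='wrist':
        f,cx,cy,Rm,t=cam(n); c=Rm@p+t; return np.array([cx+f*c[0]/c[2],cy+f*c[1]/c[2]])
    f,cx,cy,Tc=cam(n); T=np.linalg.inv(toolT(s)@Tc); c=T[:3,:3]@p+T[:3,3]
    rr=np.hypot(c[0],c[1]); th=np.arctan2(rr,c[2]); return np.array([cx+f*th*c[0]/rr,cy+f*th*c[1]/rr])
def tri(u1,u2,n1='scene',n2='side'):
    o1,d1=ray(n1,u1);o2,d2=ray(n2,u2)
    A=np.stack([d1,-d2],1); x=np.linalg.lstsq(A,o2-o1,rcond=None)[0]
    a=o1+x[0]*d1;b=o2+x[1]*d2; return (a+b)/2,np.linalg.norm(a-b)
E
python3 - <<'E'
import cv2,numpy as np
a=cv2.imread('pics/scene0.png');b=cv2.imread('pics/side0.png')
k=cv2.resize(a[185:245,200:280],None,fx=5,fy=5,interpolation=cv2.INTER_CUBIC)
r=cv2.resize(a[175:265,310:380],None,fx=5,fy=5,interpolation=cv2.INTER_CUBIC)
r=np.vstack([r,np.zeros((0,350,3),np.uint8)]);
o=np.zeros((450,750,3),np.uint8);o[:300,:400]=k;o[:450,400:]=r;cv2.imwrite('pics/c1.png',o)
k=cv2.resize(b[180:215,255:320],None,fx=6,fy=6,interpolation=cv2.INTER_CUBIC)
r=cv2.resize(b[245:310,205:310],None,fx=6,fy=6,interpolation=cv2.INTER_CUBIC)
o=np.zeros((600,640,3),np.uint8);o[:210,:390]=k;o[210:,:630]=r;cv2.imwrite('pics/c2.png',o)
from h import *
for uv in [(230,215),(343,225),(341,155),(412,290),(264,240)]: print(uv,onz('scene',uv,0.01).round(3))
E
```

```text
(230, 215) [ 0.534 -0.232  0.01 ]
(343, 225) [0.593 0.076 0.01 ]
(341, 155) [0.339 0.108 0.01 ]
(412, 290) [0.803 0.219 0.01 ]
(264, 240) [ 0.624 -0.143  0.01 ]
```

View pics/c1.png

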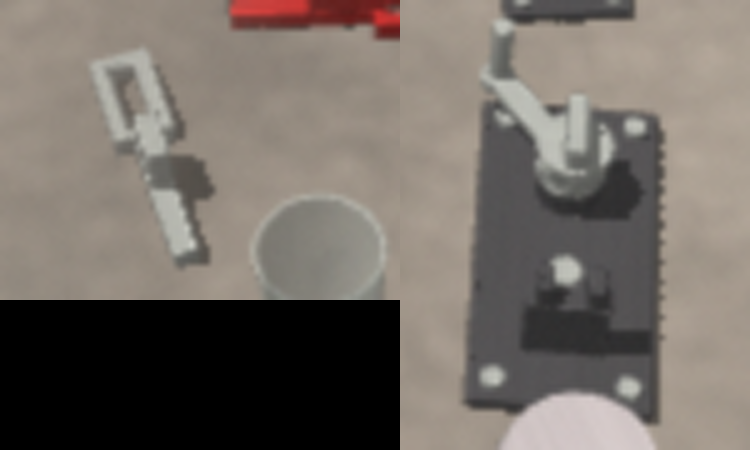

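View pics/c2.png

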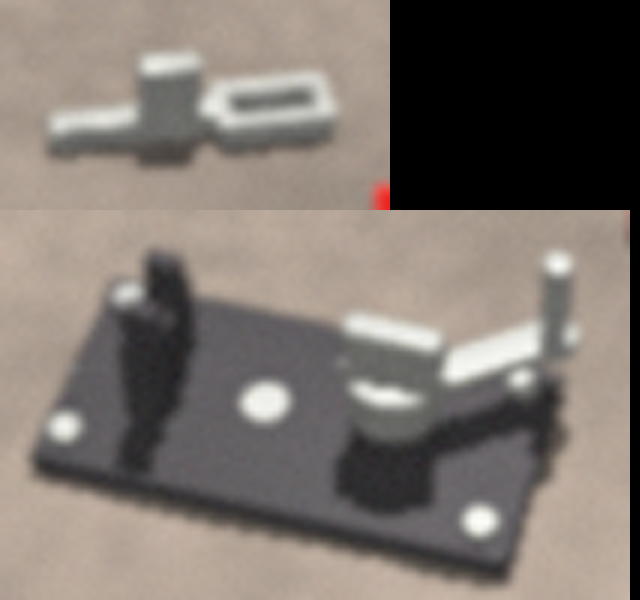

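Run:
```python
from h import *
S=lambda x,y:(200+(x)/5-.4,185+y/5-.4)
Rr=lambda x,y:(310+(x-400)/5-.4,175+y/5-.4)
for p in [(95,65),(145,50),(175,135),(120,148),(172,252),(200,245)]: print('key',onz('scene',S(*p),.014).round(4))
for p in [(485,105),(660,117),(468,403),(657,420)]: print('plate',onz('scene',Rr(*p),.012).round(4))
for p in [(578,98),(578,155)]: print('head',onz('scene',Rr(*p),.076).round(4))
print('pin',onz('scene',Rr(503,27),.085).round(4))
D=lambda x,y:(205+x/6-.4,245+(y-210)/6-.4); K=lambda x,y:(255+x/6-.4,180+y/6-.4)
for p in [(115,285),(545,355),(40,460),(505,570)]: print('plate side',onz('side',D(*p),.012).round(4))
print('pin',onz('side',D(558,262),.085).round(4))
for p in [(350,325),(440,338)]:print('head',onz('side',D(*p),.076).round(4))
for p in [(52,125),(325,75),(335,108),(215,125)]:print('key',onz('side',K(*p),.014).round(4))
for p in [(140,63),(200,58)]:print('fin',onz('side',K(*p),.045).round(4))
for n,uv in [('tumbler',(264,262)),('tin',(343,300)),('scr',(145,230))]: print(n,onz('scene',uv,0).round(3))
s=get_state(); print(toolT(s).round(3))
```

```text
key [ 0.4733 -0.2628  0.014 ]
key [ 0.4649 -0.2342  0.014 ]
key [ 0.526  -0.2189  0.014 ]
key [ 0.5324 -0.2497  0.014 ]
key [ 0.6036 -0.2229  0.014 ]
key [ 0.6004 -0.2077  0.014 ]
plate [0.4901 0.0442 0.012 ]
plate [0.5068 0.1422 0.012 ]
plate [0.685  0.0092 0.012 ]
plate [0.7034 0.1065 0.012 ]
head [0.5375 0.0841 0.076 ]
head [0.5754 0.0782 0.076 ]
pin [0.4924 0.0487 0.085 ]
plate side [0.6811 0.0097 0.012 ]
plate side [0.4953 0.0326 0.012 ]
plate side [0.6944 0.1041 0.012 ]
plate side [0.5052 0.1408 0.012 ]
pin [0.4919 0.0456 0.085 ]
head [0.5711 0.0773 0.076 ]
head [0.5357 0.0808 0.076 ]
key [ 0.6038 -0.2182  0.014 ]
key [ 0.4704 -0.2688  0.014 ]
key [ 0.4647 -0.2435  0.014 ]
key [ 0.5235 -0.2253  0.014 ]
fin [ 0.5615 -0.2325  0.045 ]
fin [ 0.5325 -0.2389  0.045 ]
tumbler [ 0.686 -0.147  0.   ]
tin [0.812 0.044 0.   ]
scr [ 0.558 -0.467  0.   ]
[[-0.     0.411 -0.912  0.226]
 [ 0.001 -0.912 -0.411 -0.501]
 [-1.    -0.001 -0.     0.231]
 [ 0.     0.     0.     1.   ]]
```

Request:
apply_moves([
  [0, 0, -1.3, 3.2, 2.8, 0, 8],
  [0, 0, -1.3, 3.2, 2.8, 0, 8],
  [0, 0, -1.3, 3.2, 2.8, 0, 7],
  [0, 0, -1.3, 3.2, 2.8, 0, 6],
  [0, 0, -1.3, 3.2, 2.8, 0, 5],
  [0, 0, -1.3, 3.2, 2.8, 0, 5],
  [0, 0, -1.3, 3.2, 2.8, -1, 5],
  [0, 0, -1.3, 3.2, 2.8, -1, 5],
])

```text
t: 0.95
position: [0.4834, -0.276, 0.2111]
tcp_rot: [2.28, 1.57, -0.621]
wrist_force: [0.2, -1.0, -0.4]
finger_gap: 0.0497
```

Request:
apply_moves([
  [0, 0, 0, 2, 1.5, -1.5, 5],
  [0, 0, 0, 2, 1.5, -1.5, 5],
  [0, 0, 0, 1.4, 1, -1.5, 5],
  [0, 0, 0, 0, 0, -1.5, 5],
  [0, 0, 0, 0, 0, 0, 5],
  [0, 0, 0, 0, 0, 0, 5],
  [0, 0, 0, 0, 0, 0, 5],
  [0, 0, 0, 0, 0, 0, 5],
])

```text
t: 1.75
position: [0.5363, -0.2378, 0.1522]
tcp_rot: [2.401, 1.57, -0.498]
wrist_force: [0.3, 0.4, 1.4]
finger_gap: 0.0501
```

Run:
```python
from h import *
s=get_state(); print(s['t'],s['position'],toolT(s)[:3,:3].round(4)); im=camera('wrist'); cv2.imwrite('pics/w1.png',im[:,:,::-1])
```

```text
1.75 [ 0.53630863 -0.2377547   0.15215353] [[ 1.100e-03  2.394e-01 -9.709e-01]
 [-6.000e-04 -9.709e-01 -2.394e-01]
 [-1.000e+00  9.000e-04 -9.000e-04]]
```

View pics/w1.png

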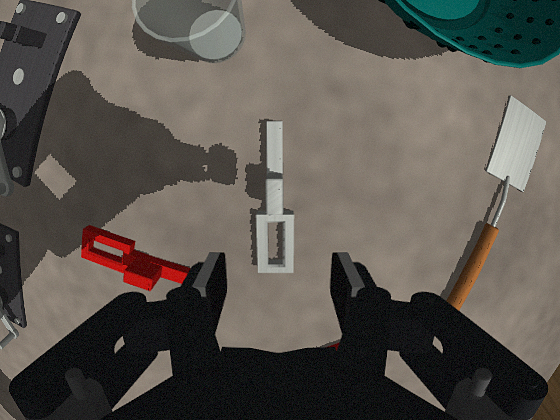

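Key seen: body about (257–294, 214–273), arm end at (275,121), fin at (275,195). Next I measure it by mask.

Run:
```python
from h import *
s=get_state(); im=cv2.imread('pics/w1.png'); hsv=cv2.cvtColor(im,cv2.COLOR_BGR2HSV)
c=cv2.resize(im[110:285,235:315],None,fx=4,fy=4,interpolation=cv2.INTER_CUBIC)
cv2.imwrite('pics/w1c.png',cv2.resize(c,(274,600)))
g=cv2.medianBlur(im,3).astype(int); m=((g.min(2)>150)|((g.max(2)-g.min(2)<12)&(g.min(2)>120))).astype(np.uint8)
m[:, :235]=0;m[:,315:]=0;m[:105]=0;m[285:]=0
print(m.sum())
for v in range(112,282,6):
    x=np.where(m[v])[0]
    if len(x): print(v,x.min(),x.max(),len(x))
for n in ('scene',): pass
```

```text
2782
124 267 282 16
130 267 282 16
136 267 282 16
142 267 282 16
148 267 282 16
154 267 282 16
160 267 282 16
166 267 282 16
172 278 282 5
184 267 282 16
190 267 282 16
196 267 282 16
202 267 282 16
208 267 282 16
214 266 283 18
220 256 293 38
226 256 293 22
232 257 293 21
238 257 293 20
244 257 293 20
250 257 293 20
256 257 293 20
262 258 292 18
268 258 292 35
```

View pics/w1c.png

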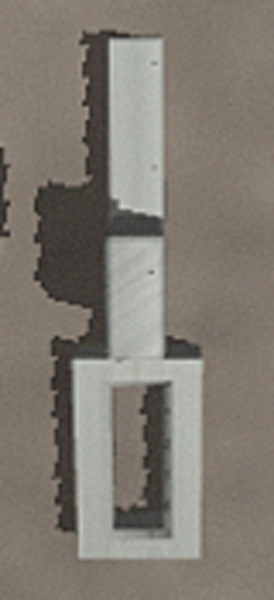

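Run:
```python
from h import *
s=get_state()
P=lambda u,v,z:onz('wrist',(u,v),z,s)
e=P(275,121,.014); a=P(274.9,214.8,.014); b=P(275.2,272.4,.014); l=P(257,240,.014); r=P(293.7,240,.014)
for n,x in zip('eablr',(e,a,b,l,r)): print(n,x.round(4))
print('len',np.linalg.norm(e-b),np.linalg.norm(a-b),np.linalg.norm(l-r), 'expect .141 .058 .034')
d=e-b; print('yaw',np.arctan2(d[1],d[0]))
f1=P(275,178.5,.045); f2=P(275,213,.045); print('fin top',f1,f2,np.linalg.norm(f1-f2))
u=d/np.linalg.norm(d); sl=(b+e)/2+u*(0.0-0.0415); print('slot',sl,'grip',sl+u*.052)
T=toolT(s); print('rel grip in tool', T[:3,:3].T@(sl+u*.052-T[:3,3]))
```

```text
e [ 0.6024 -0.2191  0.014 ]
a [ 0.5216 -0.2387  0.014 ]
b [ 0.466  -0.2525  0.014 ]
l [ 0.4942 -0.2283  0.014 ]
r [ 0.5023 -0.2612  0.014 ]
len 0.14043666808110636 0.05736143566773429 0.033808316660527284 expect .141 .058 .034
yaw 0.24007641708828462
fin top [ 0.55891965 -0.22991575  0.045     ] [ 0.53184875 -0.23650519  0.045     ] 0.027861334963917534
slot [ 0.49385641 -0.2456237   0.014     ] grip [ 0.54436504 -0.23325931  0.014     ]
rel grip in tool [ 0.13806127 -0.00247    -0.00880872]
```

Request:
apply_moves([
  [0, 0, 0, 0.9, 0.45, -2, 5],
  [0, 0, 0, 0, 0, -3, 5],
  [0, 0, 0, 0, 0, -3, 5],
  [0, 0, 0, 0, 0, -2.5, 5],
  [0, 0, 0, 0, 0, -2, 5],
  [0, 0, 0, 0, 0, -1, 5],
  [0, 0, 0, 0, 0, -0.3, 5],
  [0, 0, 0, 0, 0, 0, 5],
])

```text
t: 2.6
position: [0.5455, -0.233, 0.0138]
tcp_rot: [2.465, 1.57, -0.435]
wrist_force: [0.4, 0.1, -0.0]
finger_gap: 0.0499
```

Run:
```python
from h import *
s=get_state(); print(s['t'],s['position'],s['wrist_force']); im=camera('wrist'); cv2.imwrite('pics/w2.png',im[:,:,::-1])
```

```text
2.6 [ 0.54545795 -0.23304305  0.01378723] [ 0.44752067  0.09542295 -0.00631588]
```

View pics/w2.png

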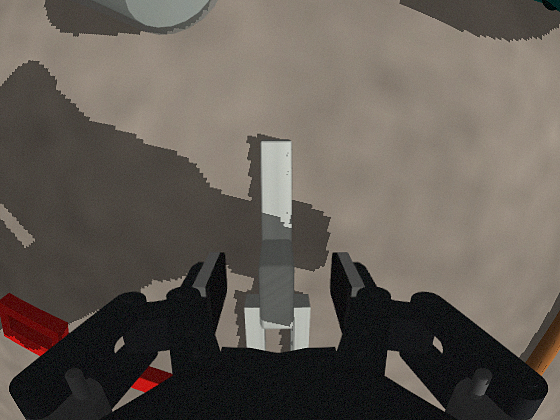

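The fin stands midway between the fingers, around (277,270). I close on it.

Request:
apply_moves([
  [0, 0, 0, 0, 0, 0, 3],
  [0, 0, 0, 0, 0, 0, 1],
  [0, 0, 0, 0, 0, 0, 1],
  [0, 0, 0, 0, 0, 0, 1],
  [0, 0, 0, 0, 0, 0, 1],
  [0, 0, 0, 0, 0, 0.5, 1],
  [0, 0, 0, 0, 0, 1, 1],
  [0, 0, 0, 0, 0, 1, 1],
], grip_force=60)

```text
t: 3.45
position: [0.545, -0.2327, 0.0389]
tcp_rot: [-0.808, 1.57, 2.576]
wrist_force: [0.6, -0.6, -2.9]
finger_gap: 0.0129
```

Request:
apply_moves([
  [0, 0, 0, 0, 0, 4, 1],
  [0, 0, 0, 0, 0.5, 4, 1],
  [0, 0, -4, 0.8, 2.5, 4, 1],
  [0, 0, -4, 1, 4, 1, 1],
  [0, 0, -4, 1, 4, 0.5, 1],
  [0, 0, -4, 1, 4, 0, 1],
  [0, 0, -4, 1, 4, 0, 1],
  [0, 0, -4, 0.7, 2, 0, 1],
])

```text
t: 4.25
position: [0.6003, -0.0198, 0.1742]
tcp_rot: [-2.284, 1.57, 0.68]
wrist_force: [0.2, -1.6, -3.0]
finger_gap: 0.013
```

Request:
apply_moves([
  [0, 0, 0, 0, 0, 0, 1],
  [0, 0, 0, 0, 0, 0, 1],
  [0, 0, 0, 0, 0, 0, 1],
  [0, 0, 0, 0, 0, 0, 1],
  [0, 0, 0, 0, 0, 0, 1],
  [0, 0, 0, 0, 0, 0, 1],
  [0, 0, 0, 0, 0, 0, 1],
  [0, 0, 0, 0, 0, 0, 1],
])

```text
t: 5.05
position: [0.6002, -0.0229, 0.1733]
tcp_rot: [-0.104, 1.571, 2.861]
wrist_force: [-0.2, -0.3, -3.1]
finger_gap: 0.013
```

Run:
```python
from h import *
s=get_state(); print(s['t'],s['position'],s['wrist_force'],toolT(s)[:3,:3].round(4)); im=camera('wrist'); cv2.imwrite('pics/w3.png',im[:,:,::-1])
print('tin',onz('scene',(344,268),.13),'tumb',onz('scene',(264,237),.11))
```

```text
5.05 [ 0.60017741 -0.0229191   0.17330122] [-0.20020472 -0.28854491 -3.08824003] [[-0.     -0.1758 -0.9844]
 [ 0.     -0.9844  0.1758]
 [-1.     -0.      0.    ]]
tin [0.79268083 0.03649902 0.13      ] tumb [ 0.67867677 -0.14383758  0.11      ]
```

View pics/w3.png

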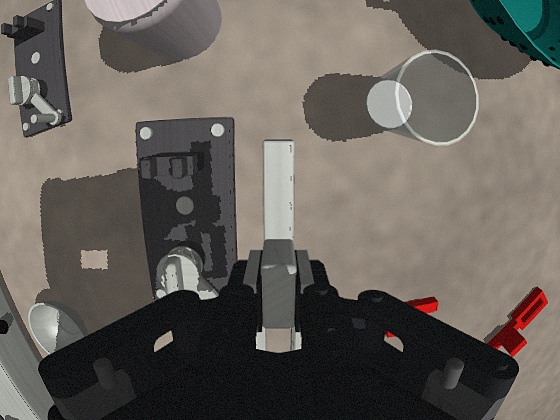

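Request:
apply_moves([
  [0, 0, 0, -3, 0.5, 0, 1],
  [0, 0, 0, -4, 0.7, 0, 1],
  [0, 0, 0, -2, 0.5, 0, 1],
  [0, 0, 0, 0, 0, 0, 1],
  [0, 0, 0, 0, 0, 0, 1],
  [0, 0, 0, 0, 0, 0, 1],
  [0, 0, 0, 0, 0, 0, 1],
  [0, 0, 0, 0, 0, 0, 1],
])

```text
t: 5.9
position: [0.5106, -0.0059, 0.1731]
tcp_rot: [-0.147, 1.571, 2.817]
wrist_force: [-0.0, -0.1, -2.9]
finger_gap: 0.013
```

Run:
```python
from h import *
s=get_state(); print(s['t'],s['position'],toolT(s)[:3,:3].round(4)); im=camera('wrist'); cv2.imwrite('pics/w4.png',im[:,:,::-1])
im=im[:,:,::-1]
cv2.imwrite('pics/w4c.png',cv2.resize(im[90:290,110:310],None,fx=3,fy=3,interpolation=cv2.INTER_CUBIC))
```

```text
5.9 [ 0.51056422 -0.00594006  0.17313381] [[-1.000e-04 -1.758e-01 -9.844e-01]
 [ 0.000e+00 -9.844e-01  1.758e-01]
 [-1.000e+00 -0.000e+00  1.000e-04]]
```

View pics/w4c.png

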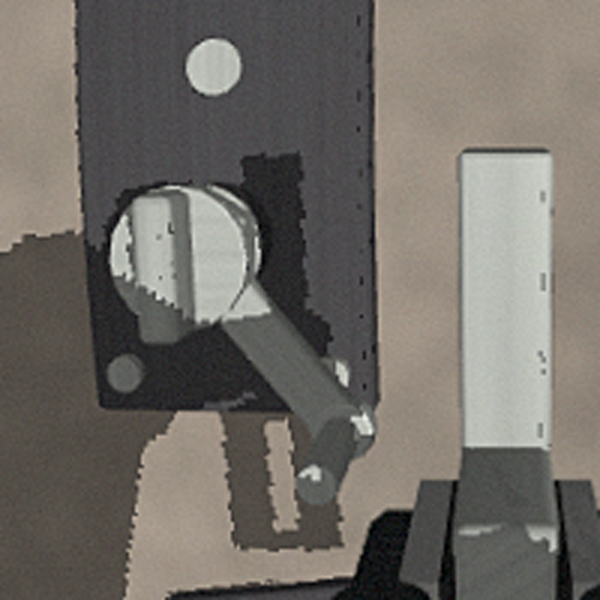

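Run:
```python
from h import *
s=get_state()
C=lambda x,y,z:onz('wrist',(110+x/3-.33,90+y/3-.33),z,s)
t=C(155,193,.076);b=C(155,345,.076);l=C(134,265,.076);r=C(176,265,.076)
print('head',t.round(4),b.round(4),l.round(4),r.round(4),np.linalg.norm(t-b),np.linalg.norm(l-r),'c',((t+b)/2).round(4),((l+r)/2).round(4))
tl=C(134,195,.076);bl=C(141,345,.076);tr=C(174,195,.076);br=C(184,340,.076)
for a,c in((tl,bl),(tr,br)): d=a-c;print('head yaw',np.arctan2(d[1],d[0]))
for a,c in(((79,20),(98,400)),((372,20),(376,400))):
    p=C(*a,.012);q=C(*c,.012);d=p-q;print('plate',p.round(4),q.round(4),np.arctan2(d[1],d[0]))
p=C(98,405,.012);q=C(374,408,.012);print('plate width',np.linalg.norm(p-q))
print('bolt',C(214,67,.015))
print('pin top',C(316,484,.085).round(4))
# shoulder circle: left edge 111 , right 250; z .056
print('shoulder',C(111,258,.056).round(4),C(250,258,.056).round(4),np.linalg.norm(C(111,258,.056)-C(250,258,.056)))
# key end in tool
z=s['position'][2]+.0002
e=C(506,152,z); e2=C(508,440,z); print('key end',e.round(4),e2.round(4)); d=e-e2; print('key yaw',np.arctan2(d[1],d[0]),'tool',np.arctan2(.1758,.9844))
T=toolT(s); print('key end in tool',(T[:3,:3].T@(e-T[:3,3])).round(4), (T[:3,:3].T@(e2-T[:3,3])).round(4), 'width',np.linalg.norm(C(463,300,z)-C(552,300,z)))
```

```text
head [0.5714 0.0736 0.076 ] [0.5324 0.0837 0.076 ] [0.5544 0.084  0.076 ] [0.552  0.0724 0.076 ] 0.04032048524442789 0.011874539581226045 c [0.5519 0.0787 0.076 ] [0.5532 0.0782 0.076 ]
head yaw -0.20727850799865574
head yaw -0.17437656780051605
plate [0.6325 0.1126 0.012 ] [0.5057 0.1377 0.012 ] -0.1952918183572462
plate [0.6088 0.0174 0.012 ] [0.4889 0.0403 0.012 ] -0.18921126611790437
plate width 0.09825388955615898
bolt [0.6051131  0.06884822 0.015     ]
pin top [0.4903 0.0468 0.085 ]
shoulder [0.556  0.0991 0.056 ] [0.5476 0.0581 0.056 ] 0.041823906602962806
key end [ 0.5687 -0.017   0.1733] [ 0.5252 -0.0095  0.1733]
key yaw -0.1702733246821634 tool 0.1767229196797424
key end in tool [-0.0002  0.0007 -0.0592] [-0.0002  0.001  -0.0151] width 0.013254346226733639
```

Request:
apply_moves([
  [0, 0, -0.4, 2.5, 2, 0, 1],
  [0, 0, -0.4, 3, 2.5, 0, 1],
  [0, 0, 0, 2.5, 2, 0, 1],
  [0, 0, 0, 1.34, 1.03, 0, 1],
  [0, 0, 0, 0, 0, -3, 1],
  [0, 0, 0, 0, 0, -3, 1],
  [0, 0, 0, 0, 0, -0.8, 1],
  [0, 0, 0, 0, 0, 0, 1],
])

```text
t: 6.75
position: [0.6031, 0.0694, 0.1044]
tcp_rot: [0.226, 1.568, -3.106]
wrist_force: [1.1, 0.3, -3.7]
finger_gap: 0.0132
```

Run:
```python
from h import *
s=get_state(); print(s['t'],s['position'],s['wrist_force'],toolT(s)[:3,:3].round(4)); 
for n in('wrist','side','scene'):
    im=camera(n); cv2.imwrite(f'pics/{n}5.png',im[:,:,::-1])
a=cv2.imread('pics/side5.png');b=cv2.imread('pics/scene5.png')
o=np.zeros((600,800,3),np.uint8)
o[:300,:450]=cv2.resize(a[235:310,200:312],(450,300),interpolation=cv2.INTER_CUBIC)
o[300:,:300]=cv2.resize(b[170:270,305:405],(300,300),interpolation=cv2.INTER_CUBIC)
w=cv2.imread('pics/wrist5.png');o[300:,400:]=cv2.resize(w,(400,300));cv2.imwrite('pics/c5.png',o)
```

```text
6.75 [0.60312012 0.06940665 0.1043918 ] [ 1.06172574  0.34277663 -3.66276502] [[-2.300e-03 -1.894e-01 -9.819e-01]
 [-1.000e-04 -9.819e-01  1.894e-01]
 [-1.000e+00  5.000e-04  2.200e-03]]
```

View pics/c5.png

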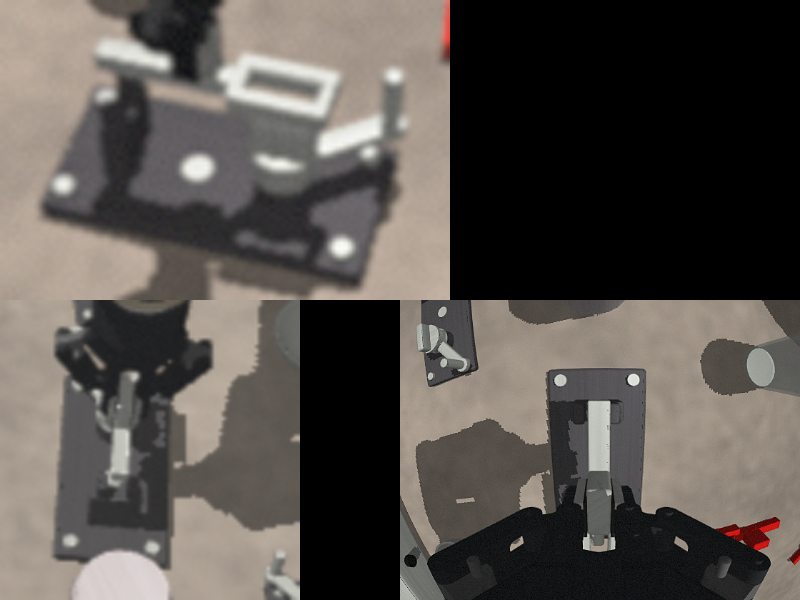

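Run:
```python
from h import *
s=get_state()
w=cv2.imread('pics/wrist5.png'); a=cv2.imread('pics/side5.png'); a0=cv2.imread('pics/side0.png')
o=np.zeros((600,800,3),np.uint8)
o[:,:400]=cv2.resize(w[110:260,230:330],(400,600),interpolation=cv2.INTER_CUBIC)
o[:300,400:]=cv2.resize(a[240:280,245:305],(400,300),interpolation=cv2.INTER_CUBIC)
o[300:,400:]=cv2.resize(a0[250:290,245:305],(400,300),interpolation=cv2.INTER_CUBIC)
cv2.imwrite('pics/c5b.png',o)
```

```text
(no output)
```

View pics/c5b.png

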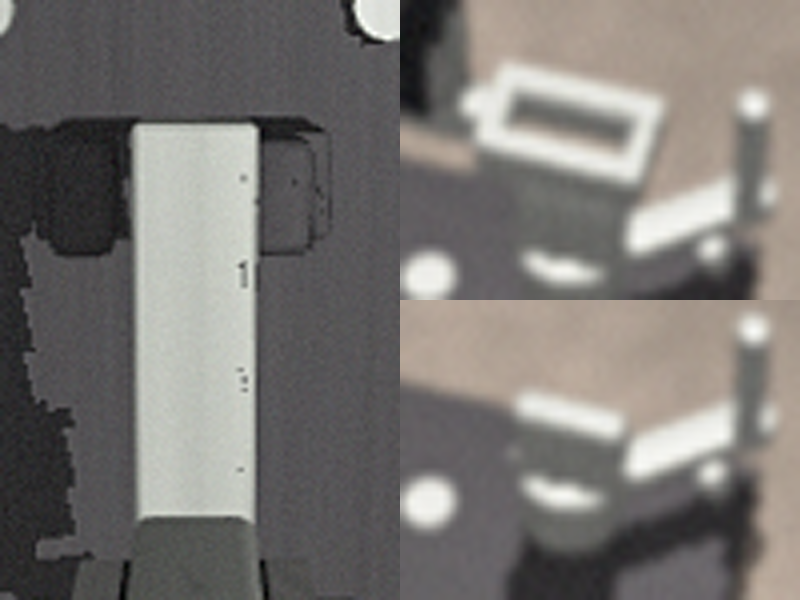

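Run:
```python
from h import *
s=get_state(); T=toolT(s)
W=lambda x,y:(230+x/4-.4,110+y/4-.4)
tl=lambda p:(T[:3,:3].T@(p-T[:3,3])).round(4)
zt=s['position'][2]+.0002
a=onz('wrist',W(51,190),.074,s);b=onz('wrist',W(312,190),.074,s)
print('prong mid tool',tl((a+b)/2),np.linalg.norm(a-b),'(.036)', (a+b)/2)
for r in (150,250): 
    p=onz('wrist',W(51,r),.074,s)
p1=onz('wrist',W(290,141),.074,s);p2=onz('wrist',W(290,253),.074,s);print('prong x',p1.round(4),p2.round(4),tl(p1),tl(p2))
a=onz('wrist',W(133,300),zt,s);b=onz('wrist',W(258,300),zt,s);print('arm mid tool',tl((a+b)/2),np.linalg.norm(a-b))
e=onz('wrist',W(196,124),zt,s);print('arm end',tl(e))
# side
D=lambda x,y:(245+(x-400)*.15-.4,240+y*(40/300)-.4); D0=lambda x,y:(245+(x-400)*.15-.4,250+(y-300)*(40/300)-.4)
c=[onz('side',D(*p),zt) for p in [(512,62),(662,98),(640,182),(480,140)]]
print('body c side',np.mean(c,0).round(4),[x.round(4) for x in c])
c=[onz('side',D0(*p),.076) for p in [(528,392),(622,418),(612,440),(516,412)]]
print('head c side',np.mean(c,0).round(4),[x.round(4) for x in c])
u=np.array([.982,-.189]); print('slot expected',s['position'][:2]-.0528*u)
```

```text
prong mid tool [ 0.033  -0.0011 -0.0485] 0.035354791324268685 (.036) [0.65239098 0.06129248 0.074     ]
prong x [0.6561 0.0457 0.074 ] [0.641  0.0484 0.074 ] [ 0.033   0.0135 -0.0551] [ 0.033   0.0137 -0.0398]
arm mid tool [-0.0001  0.0007 -0.0395] 0.013923503738454931
arm end [-0.0001  0.0008 -0.0591]
body c side [0.5529 0.0778 0.1071] [array([0.5764, 0.0559, 0.1071]), array([0.5233, 0.0663, 0.1071]), array([0.5282, 0.1004, 0.1071]), array([0.5837, 0.0886, 0.1071])]
head c side [0.5543 0.0795 0.076 ] [array([0.5697, 0.0713, 0.076 ]), array([0.5359, 0.079 , 0.076 ]), array([0.5386, 0.0881, 0.076 ]), array([0.573 , 0.0798, 0.076 ])]
slot expected [0.55262715 0.07940104]
```

Run:
```python
from h import *
s=get_state(); print(s['t'],s['position'],s['dq'].round(4),s['wrist_force']); 
im=camera('wrist')[:,:,::-1]; s2=get_state();print(s2['position']); cv2.imwrite('pics/wrist6.png',im)
cv2.imwrite('pics/c6.png',cv2.resize(im[110:260,230:330],(400,600),interpolation=cv2.INTER_CUBIC))
```

```text
6.9 [0.60447675 0.06942184 0.10688018] [ 0.0001 -0.002   0.0016 -0.0003 -0.0045 -0.0015] [-0.14101623  0.73584353 -3.18567516]
[0.60447663 0.0694132  0.10690404]
```

View pics/c6.png

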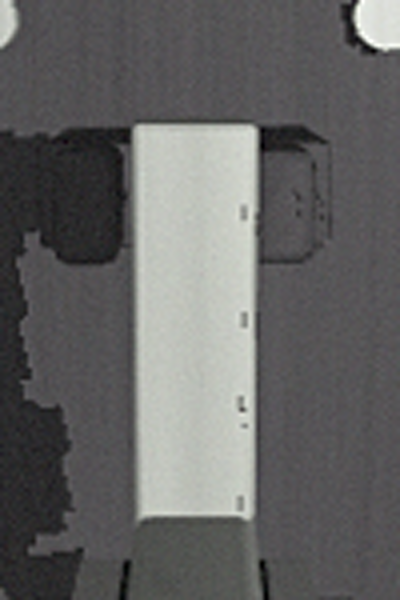

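Run:
```python
from h import *
s=get_state(); T=toolT(s); print(T[:3,:3].round(4))
W=lambda x,y:(230+x/4-.4,110+y/4-.4)
tl=lambda p:(T[:3,:3].T@(p-T[:3,3])).round(4)
zt=s['position'][2]+.0002
a=onz('wrist',W(52,200),.074,s);b=onz('wrist',W(315,200),.074,s);c=onz('wrist',W(124,200),.074,s)
print('prong mid',tl((a+b)/2),np.linalg.norm(a-b),(a+b)/2,'gap from left inner',tl(c))
p1=onz('wrist',W(290,148),.074,s);p2=onz('wrist',W(290,262),.074,s);print(tl(p1),tl(p2))
a=onz('wrist',W(134,300),zt,s);b=onz('wrist',W(258,300),zt,s);print('arm mid',tl((a+b)/2)); print('end',tl(onz('wrist',W(196,124),zt,s)))
```

```text
[[ 2.500e-03 -1.895e-01 -9.819e-01]
 [ 1.000e-04 -9.819e-01  1.895e-01]
 [-1.000e+00 -5.000e-04 -2.500e-03]]
prong mid [ 0.033  -0.0008 -0.0471] 0.035677495411370184 [0.65100056 0.06128129 0.074     ] gap from left inner [ 0.033  -0.0089 -0.0471]
[ 0.033   0.0135 -0.0542] [ 0.033   0.0137 -0.0385]
arm mid [-0.0001  0.0008 -0.0395]
end [-0.0001  0.0008 -0.0591]
```

Request:
apply_moves([
  [0, 0, 0, 0.02, 0.13, -0.4, 1],
  [0, 0, 0, 0, 0, -0.5, 1],
  [0, 0, 0, 0, 0, -0.5, 1],
  [0, 0, 0, 0, 0, -0.3, 1],
  [0, 0, 0, 0, 0, -0.2, 1],
  [0, 0, 0, 0, 0, -0.1, 1],
  [0, 0, 0, 0, 0, 0, 1],
  [0, 0, 0, 0, 0, 0, 1],
])

```text
t: 7.75
position: [0.6039, 0.0708, 0.0854]
tcp_rot: [-2.85, 1.571, 0.101]
wrist_force: [-0.5, 0.1, -3.9]
finger_gap: 0.0134
```

Run:
```python
from h import *
s=get_state(); print(s['t'],s['position'],s['wrist_force'],s['moment'])
```

```text
7.75 [0.60390072 0.07079676 0.08543962] [-0.48746383  0.08781132 -3.88390832] [-0.00880563 -0.0857842   0.00773449]
```

Request:
apply_moves([
  [0, 0, 0, 0, 0, -0.2, 1],
  [0, 0, 0, 0, 0, -0.2, 1],
  [0, 0, 0, 0, 0, -0.2, 1],
  [0, 0, 0, 0, 0, -0.2, 1],
  [0, 0, 0, 0, 0, 0, 1],
  [0, 0, 0, 0, 0, 0, 1],
  [0, 0, 0, 0, 0, 0, 1],
  [0, 0, 0, 0, 0, 0, 1],
])

```text
t: 8.55
position: [0.6039, 0.0708, 0.0774]
tcp_rot: [-2.904, 1.571, 0.047]
wrist_force: [0.0, -0.8, -3.3]
finger_gap: 0.0133
```

Run:
```python
from h import *
s=get_state(); print(s['t'],s['position'],s['wrist_force'],s['moment'])
```

```text
8.55 [0.60385453 0.07075953 0.0774003 ] [ 0.01315517 -0.79245247 -3.26035848] [-0.00036887 -0.06618121 -0.01071244]
```

Request:
apply_moves([
  [0, 0, 0, 0, 0, -0.2, 1],
  [0, 0, 0, 0, 0, -0.2, 1],
  [0, 0, 0, 0, 0, -0.15, 1],
  [0, 0, 0, 0, 0, -0.08, 1],
  [0, 0, 0, 0, 0, -0.05, 1],
  [0, 0, 0, 0, 0, 0, 1],
  [0, 0, 0, 0, 0, 0, 1],
  [0, 0, 0, 0, 0, 0, 1],
])

```text
t: 9.35
position: [0.6038, 0.0708, 0.0705]
tcp_rot: [-2.773, 1.571, 0.178]
wrist_force: [0.3, -0.6, -3.8]
finger_gap: 0.0133
```

Run:
```python
from h import *
s=get_state(); print(s['t'],s['position'],s['wrist_force'],s['moment'])
```

```text
9.35 [0.60383309 0.07077497 0.07054918] [ 0.33654466 -0.6034863  -3.7935688 ] [ 0.01937617 -0.0691221   0.00806214]
```

Underside estimated at 56.7 mm, still no contact. The last part goes down in 0.3 mm rows.

Request:
apply_moves([
  [0, 0, 0, 0, 0, -0.03, 1],
  [0, 0, 0, 0, 0, -0.03, 1],
  [0, 0, 0, 0, 0, -0.02, 1],
  [0, 0, 0, 0, 0, 0, 1],
  [0, 0, 0, 0, 0, 0, 1],
  [0, 0, 0, 0, 0, 0, 1],
  [0, 0, 0, 0, 0, 0, 1],
  [0, 0, 0, 0, 0, 0, 1],
])

```text
t: 10.15
position: [0.6038, 0.0708, 0.07]
tcp_rot: [-2.905, 1.571, 0.046]
wrist_force: [-4.3, 0.0, 6.1]
finger_gap: 0.0132
```

Run:
```python
from h import *
s=get_state(); print(s['t'],s['position'],s['wrist_force'],s['moment'])
im=camera('side')[:,:,::-1]; cv2.imwrite('pics/side7.png',im)
cv2.imwrite('pics/c7.png',cv2.resize(im[240:310,200:312],(784,490),interpolation=cv2.INTER_CUBIC))
```

```text
10.15 [0.60382827 0.07080163 0.07002648] [-4.2571776   0.01981879  6.09023938] [-0.05672705  0.50287025  0.01856034]
```

View pics/c7.png

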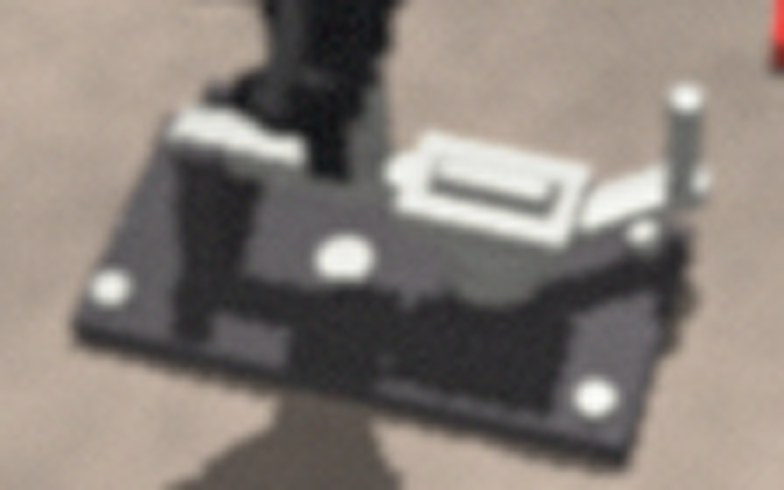

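Contact came at TCP z 0.0700, expected 0.0698, with about 9 N of load change. The head shows through the slot at (500,175) in the crop. I release and rise.

Request:
apply_moves([
  [0, 0, 0, 0, 0, 0, 2],
  [0, 0, 0, 0, 0, 0, 4],
  [0, 0, 0, 0, 0, 0, 4],
  [0, 0, 0, 0, 0, 0, 4],
  [0, 0, 0, 0, 0, 1, 4],
  [0, 0, 0, 0, 0, 2, 4],
  [0, 0, 0, 0, 0, 3, 4],
  [0, 0, 0, 0, 0, 3, 4],
])

```text
t: 11.0
position: [0.6037, 0.0708, 0.1613]
tcp_rot: [0.158, 1.571, 3.109]
wrist_force: [0.0, -0.2, 0.6]
finger_gap: 0.0399
```

Request:
apply_moves([
  [0, 0, 0, -2, 0.4, 2, 2],
  [0, 0, 0, -3, 0.6, 1, 0],
  [0, 0, 0, -3, 0.6, 0, 0],
  [0, 0, 0, -3, 0.6, 0, 0],
  [0, 0, 0, 0, 0, 0, 0],
  [0, 0, 0, 0, 0, 0, 0],
  [0, 0, 0, 0, 0, 0, 0],
  [0, 0, 0, 0, 0, 0, 0],
])

```text
t: 11.8
position: [0.4946, 0.0926, 0.1898]
tcp_rot: [-2.918, 1.57, 0.032]
wrist_force: [-0.1, -0.4, -0.3]
finger_gap: -0.0002
```

Run:
```python
from h import *
s=get_state(); print(s['t'],s['position'],s['wrist_force'],s['moment'],s['finger_gap'])
im=camera('wrist')[:,:,::-1]; cv2.imwrite('pics/w8.png',im)
im=camera('side')[:,:,::-1]; cv2.imwrite('pics/s8.png',im)
cv2.imwrite('pics/c8.png',cv2.resize(im[235:310,200:312],(784,525),interpolation=cv2.INTER_CUBIC))
```

```text
11.8 [0.49457182 0.09259794 0.18975196] [-0.12925587 -0.42463334 -0.3248302 ] [ 0.00890865 -0.00839492 -0.03901495] -0.0002405746606758947
```

View pics/w8.png

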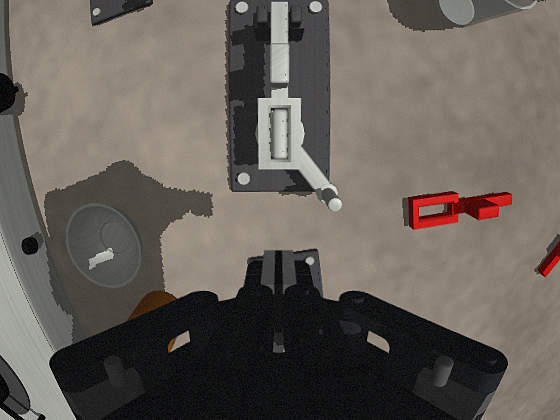

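View pics/c8.png

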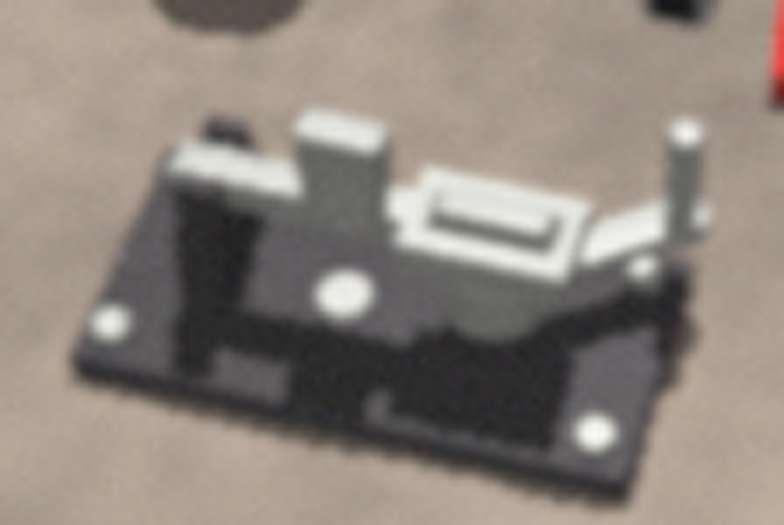

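Request:
apply_moves([
  [0, 0, 8, 0.1, -0.9, 0, 0],
  [0, 0, 8, 0.1, -0.9, 0, 0],
  [0, 0, 8, 0.1, -0.9, 0, 0],
  [0, 0, 8, 0.1, -0.9, 0, 0],
  [0, 0, 8, 0.1, -0.9, 0, 0],
  [0, 0, 8, 0.1, -0.9, 0, 0],
  [0, 0, 8, 0.1, -0.9, 0, 0],
  [0, 0, 8, 0.1, -0.9, 0, 0],
])

```text
t: 12.7
position: [0.5021, 0.0202, 0.1895]
tcp_rot: [-0.905, 1.571, -3.115]
wrist_force: [-0.6, 0.4, 0.5]
finger_gap: -0.0001
```

Request:
apply_moves([
  [0, 0, 8, 0, 0, 0, 0],
  [0, 0, 8, 0, 0, 0, 0],
  [0, 0, 8, 0, 0, 0, 0],
  [0, 0, 8, 0, 0, 0, 0],
  [0, 0, 8, 0, 0, 0, 0],
  [0, 0, 8, 0, 0, -1, 0],
  [0, 0, 8, 0, 0, -2, 0],
  [0, 0, 8, 0, 0, -2, 0],
])

```text
t: 13.5
position: [0.5022, 0.0206, 0.1392]
tcp_rot: [1.026, 1.57, -0.066]
wrist_force: [0.7, -0.0, -0.8]
finger_gap: 0.0001
```

Request:
apply_moves([
  [0, 0, 0, 0, 0, 0, 0],
  [0, 0, 0, 0, 0, 0, 0],
  [0, 0, 0, 0, 0, 0, 0],
  [0, 0, 0, 0, 0, 0, 0],
  [0, 0, 0, 0, 0, 0, 0],
  [0, 0, 0, 0, 0, 0, 0],
  [0, 0, 0, 0, 0, 0, 0],
  [0, 0, 0, 0, 0, 0, 0],
])

```text
t: 14.3
position: [0.5018, 0.0208, 0.1398]
tcp_rot: [1.035, 1.571, -0.063]
wrist_force: [-0.3, -0.7, -0.6]
finger_gap: 0.0
```

Run:
```python
from h import *
s=get_state(); print(s['t'],s['position'],s['wrist_force'],s['moment'],s['q']); print(toolT(s)[:3,:3].round(3))
im=camera('wrist')[:,:,::-1]; cv2.imwrite('pics/w9.png',im)
```

```text
14.3 [0.50180902 0.02079332 0.13975437] [-0.3020411  -0.74205412 -0.56068684] [-0.04186736 -0.0125625   0.05185288] [-5.13046268e-02  3.86595336e-01  1.85928683e+00 -1.02570363e-06
  8.95641739e-01 -5.23773498e-01]
[[ 0.     0.89   0.455]
 [-0.     0.455 -0.89 ]
 [-1.     0.     0.   ]]
```

View pics/w9.png

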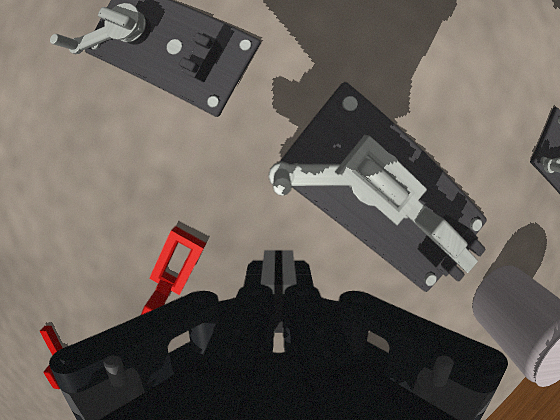

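Run:
```python
from h import *
s=get_state(); T=toolT(s)
im=cv2.imread('pics/w9.png'); cv2.imwrite('pics/c9.png',cv2.resize(im[130:240,250:420],None,fx=4,fy=4,interpolation=cv2.INTER_CUBIC))
p=onz('wrist',(283,188),.085,s); print(p,(T[:3,:3].T@(p-T[:3,3])).round(4))
S=np.array([.5525,.079]); d=p[:2]-S; print(np.hypot(*d),np.degrees(np.arctan2(d[1],d[0]))%360)
```

```text
[0.4905964  0.04659154 0.085     ] [ 0.0547  0.0018 -0.0281]
0.06987391697350846 207.63345256387942
```

View pics/c9.png

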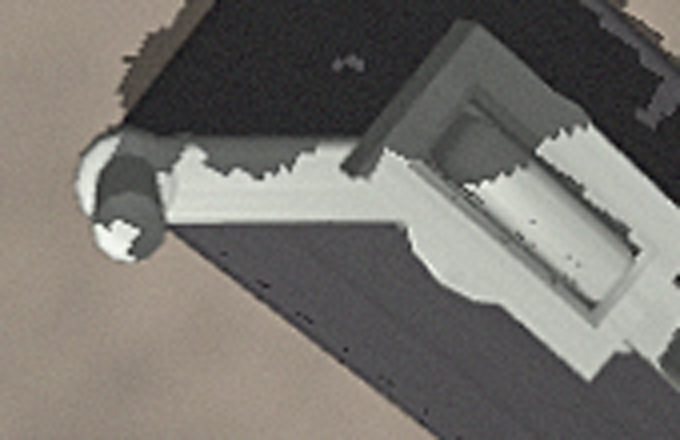

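Request:
apply_moves([
  [0, 0, 0, 0, 0, -2, 0],
  [0, 0, 0, 0, 0, -3, 0],
  [0, 0, 0, 0, 0, -2, 0],
  [0, 0, 0, 0, 0, -1, 0],
  [0, 0, 0, 0, 0, -0.5, 0],
  [0, 0, 0, 0, 0, 0, 0],
  [0, 0, 0, 0, 0, 0, 0],
  [0, 0, 0, 0, 0, 0, 0],
])

```text
t: 15.15
position: [0.5023, 0.0208, 0.0555]
tcp_rot: [1.041, 1.569, -0.057]
wrist_force: [0.1, -0.3, -0.4]
finger_gap: 0.0003
```

```bash
cat > st.py <<'E'
from h import *
import sys
S=np.array([.5525,.079])
def rep():
    s=get_state(); T=toolT(s); p=s['position']; y=T[:3,1]; psi=np.degrees(np.arctan2(y[1],y[0]))
    t=-T[:3,2]; w=s['wrist_force']; c=p[:2]+.017*t[:2]-S
    print('t',round(s['t'],2),'p',p.round(4),'psi',round(psi,1),'push',round(float(-w@t),2),'rad',round(float(w@y),2),'fz',round(w[2],2),'M',s['moment'].round(3),'| pin r %.4f th %.1f'%(np.hypot(*c),np.degrees(np.arctan2(c[1],c[0]))%360))
def nxt(thdeg,z=.055,gap=.017):
    "delta to pose for lever angle th (cm, deg)"
    s=get_state(); T=toolT(s); p=s['position']; y=T[:3,1]; psi=np.arctan2(y[1],y[0])
    th=np.radians(thdeg); t=np.array([np.sin(th),-np.cos(th)])
    g=S+.07*np.array([np.cos(th),np.sin(th)])-gap*t
    print('to',thdeg,'turn',round((thdeg-180-np.degrees(psi)+180)%360-180,2),'shift',((g-p[:2])*100).round(3),'dz',round((z-p[2])*100,2))
E
python3 - <<'E'
from st import *
rep()
for a in (207.5,200,195,190,185,180): nxt(a)
im=camera('wrist')[:,:,::-1]; cv2.imwrite('pics/w10.png',im)
E
```

```text
t 15.15 p [0.5023 0.0208 0.0555] psi 27.1 push 0.29 rad -0.09 fz -0.41 M [ 0.024 -0.072  0.056] | pin r 0.0722 th 216.7
to 207.5 turn 0.41 shift [-0.406  1.084] dz -0.05
to 200 turn -7.09 shift [-0.978  1.832] dz -0.05
to 195 turn -12.09 shift [-1.303  2.37 ] dz -0.05
to 190 turn -17.09 shift [-1.58   2.934] dz -0.05
to 185 turn -22.09 shift [-1.807  3.52 ] dz -0.05
to 180 turn -27.09 shift [-1.982  4.124] dz -0.05
```

View pics/w10.png

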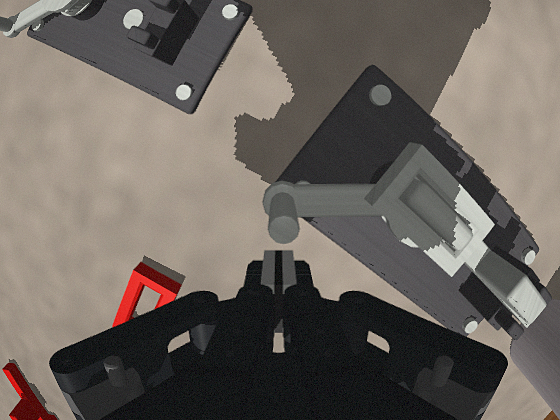

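Request:
apply_moves([
  [0, 0, 0.2, -0.2, 0.5, 0, 0],
  [0, 0, 0.2, -0.2, 0.5, 0, 0],
  [0, 0, -1.5, -0.12, 0.16, 0, 0],
  [0, 0, -1.5, -0.12, 0.16, 0, 0],
  [0, 0, -1.5, -0.11, 0.16, 0, 0],
  [0, 0, -1.5, -0.11, 0.15, 0, 0],
  [0, 0, -1.5, -0.1, 0.15, 0, 0],
  [0, 0, 0, 0, 0, 0, 0],
])

```text
t: 16.0
position: [0.492, 0.0387, 0.0547]
tcp_rot: [-2.034, 1.571, 3.026]
wrist_force: [0.4, -1.3, 0.5]
finger_gap: -0.0001
```

Run:
```python
from st import *
rep()
for a in (200,195,190,188,185,180): nxt(a)
```

```text
t 16.0 p [0.492  0.0387 0.0547] psi 19.9 push 1.36 rad -0.09 fz 0.48 M [-0.148 -0.013 -0.005] | pin r 0.0706 th 200.1
to 200 turn 0.09 shift [0.049 0.037] dz 0.03
to 195 turn -4.91 shift [-0.276  0.575] dz 0.03
to 190 turn -9.91 shift [-0.553  1.139] dz 0.03
to 188 turn -11.91 shift [-0.65   1.371] dz 0.03
to 185 turn -14.91 shift [-0.78   1.725] dz 0.03
to 180 turn -19.91 shift [-0.955  2.329] dz 0.03
```

Request:
apply_moves([
  [0, 0, -1.8, -0.1, 0.2, 0, 0],
  [0, 0, -1.8, -0.1, 0.2, 0, 0],
  [0, 0, -1.8, -0.1, 0.21, 0, 0],
  [0, 0, -1.8, -0.1, 0.21, 0, 0],
  [0, 0, -1.8, -0.1, 0.21, 0, 0],
  [0, 0, -1.8, -0.09, 0.21, 0, 0],
  [0, 0, -1.8, -0.09, 0.22, 0, 0],
  [0, 0, 0, 0, 0, 0, 0],
])

```text
t: 16.8
position: [0.4852, 0.0533, 0.0546]
tcp_rot: [-1.771, 1.57, 3.07]
wrist_force: [-0.2, 0.4, -0.8]
finger_gap: -0.0002
```

Run:
```python
from st import *
rep()
for a in (185,180,177,175): nxt(a)
```

```text
t 16.8 p [0.4852 0.0533 0.0546] psi 7.4 push -0.39 rad -0.18 fz -0.77 M [-0.095 -0.006  0.043] | pin r 0.0701 th 187.3
to 185 turn -2.37 shift [-0.093  0.267] dz 0.04
to 180 turn -7.37 shift [-0.268  0.87 ] dz 0.04
to 177 turn -10.37 shift [-0.347  1.239] dz 0.04
to 175 turn -12.37 shift [-0.39   1.487] dz 0.04
```

Request:
apply_moves([
  [0, 0, -1, -0.04, 0.12, 0, 0],
  [0, 0, -1, -0.04, 0.12, 0, 0],
  [0, 0, -1, -0.04, 0.12, 0, 0],
  [0, 0, -1, -0.03, 0.12, 0, 0],
  [0, 0, -1, -0.03, 0.12, 0, 0],
  [0, 0, -1, -0.03, 0.12, 0, 0],
  [0, 0, -1, -0.03, 0.12, 0, 0],
  [0, 0, 0, 0, 0, 0, 0],
])

```text
t: 17.6
position: [0.483, 0.0617, 0.0547]
tcp_rot: [-2.455, 1.571, 2.263]
wrist_force: [-0.1, -2.3, -0.0]
finger_gap: 0.0002
```

Run:
```python
from st import *
rep()
for a in (180,177,175,173,170): nxt(a)
```

```text
t 17.6 p [0.483  0.0617 0.0547] psi 0.3 push 2.34 rad -0.08 fz -0.01 M [-0.169  0.076 -0.024] | pin r 0.0696 th 180.2
to 180 turn -0.34 shift [-0.046  0.028] dz 0.03
to 177 turn -3.34 shift [-0.125  0.397] dz 0.03
to 175 turn -5.34 shift [-0.167  0.645] dz 0.03
to 173 turn -7.34 shift [-0.201  0.894] dz 0.03
to 170 turn -10.34 shift [-0.235  1.27 ] dz 0.03
```

Request:
apply_moves([
  [0, 0, -1, -0.03, 0.12, 0, 0],
  [0, 0, -1, -0.03, 0.12, 0, 0],
  [0, 0, -1, -0.03, 0.12, 0, 0],
  [0, 0, -1, -0.02, 0.12, 0, 0],
  [0, 0, -1, -0.02, 0.12, 0, 0],
  [0, 0, -1, -0.02, 0.12, 0, 0],
  [0, 0, 0, 0, 0, 0, 0],
  [0, 0, 0, 0, 0, 0, 0],
])

```text
t: 18.4
position: [0.4816, 0.0689, 0.0547]
tcp_rot: [2.081, 1.571, 0.412]
wrist_force: [0.2, -0.8, -0.0]
finger_gap: -0.0002
```

Run:
```python
from st import *
rep()
for a in (172,170,168,165): nxt(a)
```

```text
t 18.4 p [0.4816 0.0689 0.0547] psi -5.6 push 0.78 rad 0.27 fz -0.01 M [-0.04   0.046  0.044] | pin r 0.0696 th 174.4
to 172 turn -2.39 shift [-0.074  0.305] dz 0.03
to 170 turn -4.39 shift [-0.094  0.556] dz 0.03
to 168 turn -6.39 shift [-0.106  0.807] dz 0.03
to 165 turn -9.39 shift [-0.107  1.184] dz 0.03
```

Request:
apply_moves([
  [0, 0, -1, -0.02, 0.12, 0, 0],
  [0, 0, -1, -0.02, 0.12, 0, 0],
  [0, 0, -1, -0.02, 0.13, 0, 0],
  [0, 0, -1, -0.02, 0.13, 0, 0],
  [0, 0, -1, -0.01, 0.13, 0, 0],
  [0, 0, -1, -0.01, 0.13, 0, 0],
  [0, 0, 0, 0, 0, 0, 0],
  [0, 0, 0, 0, 0, 0, 0],
])

```text
t: 19.2
position: [0.4806, 0.0764, 0.0547]
tcp_rot: [1.643, 1.571, -0.131]
wrist_force: [0.5, -1.2, -1.2]
finger_gap: 0.0002
```

Run:
```python
from st import *
rep()
for a in (167,165,163,160): nxt(a)
```

```text
t 19.2 p [0.4806 0.0764 0.0547] psi -11.6 push 1.1 rad 0.77 fz -1.17 M [-0.226 -0.078 -0.002] | pin r 0.0699 th 168.4
to 167 turn -1.39 shift [-0.011  0.181] dz 0.03
to 165 turn -3.39 shift [-0.009  0.432] dz 0.03
to 163 turn -5.39 shift [0.001 0.683] dz 0.03
to 160 turn -8.39 shift [0.033 1.059] dz 0.03
```

Request:
apply_moves([
  [0, 0, -1, 0, 0.13, 0, 0],
  [0, 0, -1, 0, 0.13, 0, 0],
  [0, 0, -1, 0, 0.13, 0, 0],
  [0, 0, -1, 0, 0.13, 0, 0],
  [0, 0, -1, 0, 0.13, 0, 0],
  [0, 0, -1, 0, 0.13, 0, 0],
  [0, 0, 0, 0, 0, 0, 0],
  [0, 0, 0, 0, 0, 0, 0],
])

```text
t: 20.0
position: [0.4804, 0.084, 0.0546]
tcp_rot: [-0.124, 1.57, -2.003]
wrist_force: [-0.3, -6.7, -0.6]
finger_gap: 0.0001
```

Run:
```python
from st import *
rep()
for a in (162,160,158,155): nxt(a)
```

```text
t 20.0 p [0.4804 0.084  0.0546] psi -17.7 push 6.52 rad 1.77 fz -0.61 M [-0.961 -0.037 -0.016] | pin r 0.0702 th 162.4
to 162 turn -0.35 shift [0.023 0.047] dz 0.04
to 160 turn -2.35 shift [0.047 0.297] dz 0.04
to 158 turn -4.35 shift [0.079 0.546] dz 0.04
to 155 turn -7.35 shift [0.143 0.918] dz 0.04
```

Request:
apply_moves([
  [0, 0, -0.6, 0.01, 0.075, 0, 0],
  [0, 0, -0.6, 0.01, 0.075, 0, 0],
  [0, 0, -0.6, 0.01, 0.075, 0, 0],
  [0, 0, -0.6, 0.01, 0.075, 0, 0],
  [0, 0, -0.6, 0.01, 0.075, 0, 0],
  [0, 0, 0, 0, 0, 0, 0],
  [0, 0, 0, 0, 0, 0, 0],
  [0, 0, 0, 0, 0, 0, 0],
])

```text
t: 20.8
position: [0.4806, 0.0875, 0.0546]
tcp_rot: [-0.568, 1.57, -2.499]
wrist_force: [-0.8, -7.7, 0.2]
finger_gap: -0.0005
```

Run:
```python
from st import *
rep()
im=camera('wrist')[:,:,::-1]; rep(); cv2.imwrite('pics/w11.png',im)
for a in (162,160,158,155): nxt(a)
```

```text
t 20.8 p [0.4806 0.0875 0.0546] psi -20.6 push 7.47 rad 1.97 fz 0.16 M [-1.266e+00  1.610e-01 -1.000e-03] | pin r 0.0703 th 159.7
t 20.85 p [0.4806 0.0875 0.0545] psi -20.6 push 7.68 rad 1.81 fz -0.06 M [-1.301  0.181  0.026] | pin r 0.0703 th 159.7
to 162 turn 2.65 shift [ 0.009 -0.305] dz 0.05
to 160 turn 0.65 shift [ 0.032 -0.055] dz 0.05
to 158 turn -1.35 shift [0.065 0.195] dz 0.05
to 155 turn -4.35 shift [0.129 0.566] dz 0.05
```

View pics/w11.png

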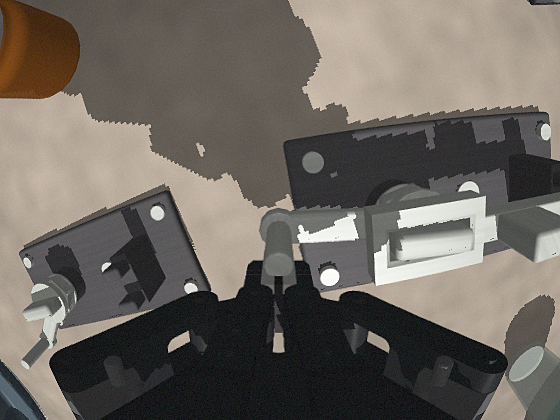

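Request:
apply_moves([
  [0, 0, -0.6, 0.02, 0.07, 0, 0],
  [0, 0, -0.6, 0.02, 0.07, 0, 0],
  [0, 0, -0.6, 0.02, 0.07, 0, 0],
  [0, 0, -0.6, 0.02, 0.07, 0, 0],
  [0, 0, -0.6, 0.02, 0.07, 0, 0],
  [0, 0, 0, 0, 0, 0, 0],
  [0, 0, 0, 0, 0, 0, 0],
  [0, 0, 0, 0, 0, 0, 0],
])

```text
t: 21.65
position: [0.481, 0.091, 0.0545]
tcp_rot: [-0.803, 1.568, -2.786]
wrist_force: [-3.6, -8.3, 1.4]
finger_gap: 0.0
```

Run:
```python
from st import *
rep()
camera('wrist'); rep()
for a in (157,155,153): nxt(a)
```

```text
t 21.65 p [0.481  0.091  0.0545] psi -23.6 push 9.01 rad 0.06 fz 1.42 M [-1.356  0.521  0.012] | pin r 0.0703 th 156.9
t 21.7 p [0.481  0.091  0.0545] psi -23.6 push 9.46 rad -0.45 fz 1.52 M [-1.326  0.56  -0.014] | pin r 0.0703 th 156.9
to 157 turn 0.64 shift [ 0.04  -0.026] dz 0.05
to 155 turn -1.36 shift [0.085 0.221] dz 0.05
to 153 turn -3.36 shift [0.139 0.467] dz 0.05
```

Request:
apply_moves([
  [0, 0, -0.6, 0.02, 0.07, 0, 0],
  [0, 0, -0.6, 0.02, 0.07, 0, 0],
  [0, 0, -0.6, 0.02, 0.07, 0, 0],
  [0, 0, -0.6, 0.02, 0.07, 0, 0],
  [0, 0, -0.6, 0.02, 0.07, 0, 0],
  [0, 0, 0, 0, 0, 0, 0],
  [0, 0, 0, 0, 0, 0, 0],
  [0, 0, 0, 0, 0, 0, 0],
])

```text
t: 22.5
position: [0.4816, 0.0944, 0.0544]
tcp_rot: [-0.802, 1.567, -2.838]
wrist_force: [-5.4, -9.0, 2.2]
finger_gap: -0.0001
```

Run:
```python
from st import *
rep()
camera('wrist'); rep()
camera('wrist'); rep()
for a in (155,153,152): nxt(a)
```

```text
t 22.5 p [0.4816 0.0944 0.0544] psi -26.6 push 10.48 rad -0.82 fz 2.17 M [-1.408  0.872  0.029] | pin r 0.0703 th 154.2
t 22.55 p [0.4816 0.0944 0.0544] psi -26.6 push 10.29 rad -1.09 fz 4.03 M [-1.413  0.878  0.004] | pin r 0.0703 th 154.2
t 22.6 p [0.4816 0.0944 0.0544] psi -26.6 push 9.5 rad 0.25 fz 2.18 M [-1.415  0.836  0.03 ] | pin r 0.0703 th 154.2
to 155 turn 1.64 shift [ 0.028 -0.12 ] dz 0.06
to 153 turn -0.36 shift [0.082 0.126] dz 0.06
to 152 turn -1.36 shift [0.112 0.248] dz 0.06
```

Request:
apply_moves([
  [0, 0, -0.6, 0.03, 0.07, 0, 0],
  [0, 0, -0.6, 0.03, 0.07, 0, 0],
  [0, 0, -0.6, 0.03, 0.07, 0, 0],
  [0, 0, -0.6, 0.03, 0.07, 0, 0],
  [0, 0, -0.2, 0.01, 0.02, 0, 0],
  [0, 0, 0, 0, 0, 0, 0],
  [0, 0, 0, 0, 0, 0, 0],
  [0, 0, 0, 0, 0, 0, 0],
])

```text
t: 23.4
position: [0.4823, 0.0974, 0.0543]
tcp_rot: [-0.818, 1.566, -2.899]
wrist_force: [-8.1, -8.6, 5.9]
finger_gap: -0.0001
```

Run:
```python
from st import *
rep()
for i in range(3): camera('wrist'); rep()
for a in (153,152,150): nxt(a)
```

```text
t 23.4 p [0.4823 0.0974 0.0543] psi -29.2 push 11.49 rad -2.91 fz 5.95 M [-1.403  1.318  0.014] | pin r 0.0703 th 151.8
t 23.45 p [0.4822 0.0973 0.0543] psi -29.2 push 11.85 rad -3.45 fz 4.48 M [-1.389  1.314  0.075] | pin r 0.0703 th 151.8
t 23.5 p [0.4823 0.0974 0.0543] psi -29.2 push 11.14 rad -2.35 fz 5.62 M [-1.412  1.268 -0.005] | pin r 0.0703 th 151.8
t 23.55 p [0.4823 0.0973 0.0543] psi -29.2 push 12.13 rad -2.99 fz 5.86 M [-1.467  1.298  0.041] | pin r 0.0702 th 151.8
to 153 turn 2.24 shift [ 0.012 -0.171] dz 0.07
to 152 turn 1.24 shift [ 0.042 -0.049] dz 0.07
to 150 turn -0.76 shift [0.108 0.193] dz 0.07
```

Push reads 11.1 to 12.1 N at the pin, so it is snug. I back away from the pin and rise.

Request:
apply_moves([
  [0, 0, 0, -0.1, -0.2, 0, 0],
  [0, 0, 0, -0.25, -0.45, 0, 0],
  [0, 0, 0, -0.5, -0.9, 0, 0],
  [0, 0, 0, -0.5, -0.9, 0, 0],
  [0, 0, 0, 0, 0, 2, 0],
  [0, 0, 0, 0, 0, 3, 0],
  [0, 0, 0, 0, 0, 4, 0],
  [0, 0, 0, 0, 0, 4, 0],
])

```text
t: 24.35
position: [0.4702, 0.0729, 0.186]
tcp_rot: [-1.329, 1.57, 2.873]
wrist_force: [0.7, -0.0, -0.3]
finger_gap: 0.0002
```

Request:
apply_moves([
  [0, 0, 0, 0, -2, 2, 0],
  [0, 0, 0, 0, -3, 0, 0],
  [0, 0, 0, 0, -3, 0, 0],
  [0, 0, 0, 0, 0, 0, 0],
  [0, 0, 0, 0, 0, 0, 0],
  [0, 0, 0, 0, 0, 0, 0],
  [0, 0, 0, 0, 0, 0, 0],
  [0, 0, 0, 0, 0, 0, 0],
])

```text
t: 25.15
position: [0.4708, -0.006, 0.2046]
tcp_rot: [-2.151, 1.571, 2.052]
wrist_force: [0.2, -0.4, -0.1]
finger_gap: 0.0003
```

Run:
```python
from st import *
s=get_state();print(s['t'],s['position'],s['wrist_force'],s['moment'])
w=camera('wrist')[:,:,::-1]; cv2.imwrite('pics/w12.png',w)
a=camera('side')[:,:,::-1];b=camera('scene')[:,:,::-1]; cv2.imwrite('pics/s12.png',a);cv2.imwrite('pics/sc12.png',b)
o=np.zeros((600,800,3),np.uint8)
o[:300,:450]=cv2.resize(a[235:310,200:312],(450,300),interpolation=cv2.INTER_CUBIC)
o[300:,:400]=cv2.resize(b,(400,300)); o[300:,400:]=cv2.resize(w,(400,300)); cv2.imwrite('pics/c12.png',o)
```

```text
25.15 [ 0.47077863 -0.00600969  0.20462926] [ 0.18784612 -0.41283453 -0.13273121] [-0.0316883  -0.03108926  0.01069656]
```

View pics/c12.png

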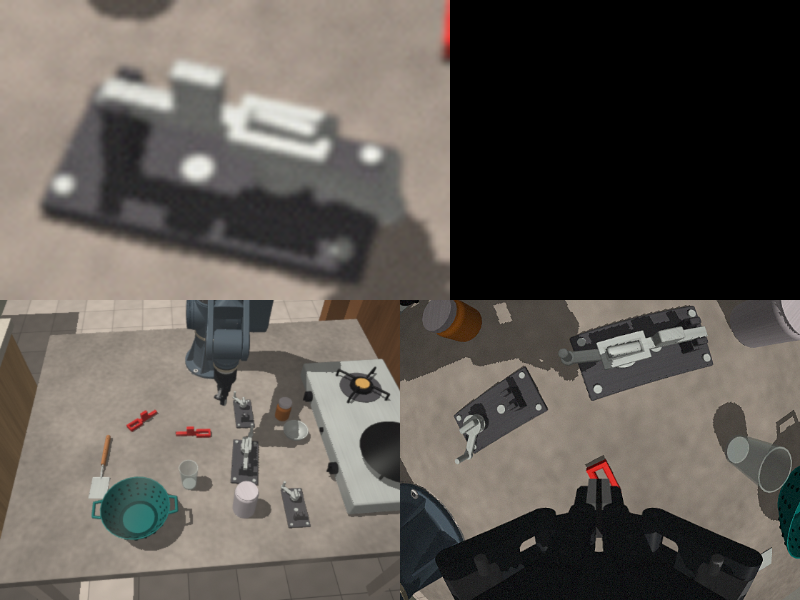

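View pics/w12.png

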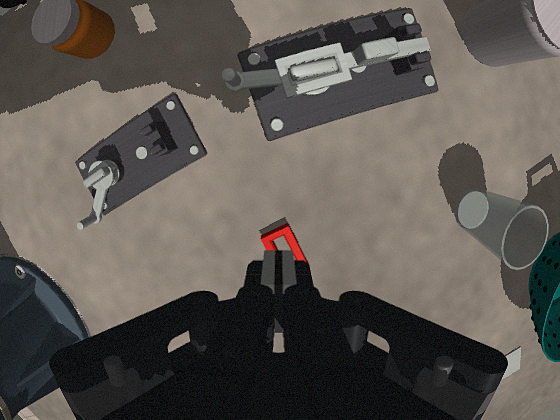

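Run:
```python
from st import *
s=get_state()
im=cv2.imread('pics/w12.png'); cv2.imwrite('pics/c13.png',cv2.resize(im[0:140,220:450],None,fx=3.4,fy=3.4,interpolation=cv2.INTER_CUBIC))
```

```text
(no output)
```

View pics/c13.png

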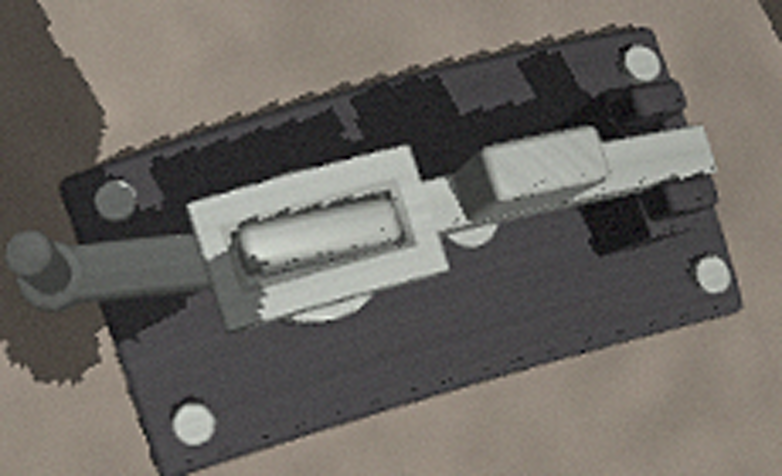

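Run:
```python
from st import *
s=get_state()
C=lambda x,y,z:onz('wrist',(220+x/3.4-.35,y/3.4-.35),z,s)
def yaw(a,b,z):
    p,q=C(*a,z),C(*b,z); d=q-p; return round(float(np.arctan2(d[1],d[0])),3), round(float(np.linalg.norm(d)),4)
print('plate',yaw((160,474),(740,308),.012),'key far edge',yaw((190,203),(410,147),.070),'near edge',yaw((232,330),(447,268),.070),'mid->end',yaw((211,266),(710,151),.070),'head',yaw((240,250),(402,215),.076))
p=C(33,253,.085);d=p[:2]-S;print('pin',p,np.hypot(*d),np.degrees(np.arctan2(d[1],d[0]))%360)
from plant import hand_in
```

```text
plate (-0.193, 0.1963) key far edge (-0.218, 0.0574) near edge (-0.194, 0.0567) mid->end (-0.21, 0.1392) head (-0.258, 0.0409)
pin [0.48869451 0.10694449 0.085     ] 0.0696565484373635 156.34832089426936
```

```bash
python3 -c "
from plant import hand_in
print(hand_in())"
```

```text
the job is handed in; nothing more can be done
None
```

The holding key is on the screw with its arm in the fork, and the jam nut is snugged. I handed the job in at about 25 s, with the arm clear of everything.

- **Key:** I chose the grey steel key and left both red ones alone. I lowered it over the largest rest's screw head. It went down with no measurable contact until home at the expected height, where the load changed by about 9 N, and then I let go. The last pictures show the head through the slot and the arm between the prongs.
- **Nut:** I pushed the pin clockwise with closed fingers. It ran free at about 1–2 N and nipped after about 45°. The final push read 11.1 to 12.1 N along the direction of travel. Counting the sideways and vertical parts, the total was about 13 N, under the 14 N limit. From the push, I estimate the nut wound up about 0.15 rad, within the 0.06 to 0.28 wanted.
- **Screw setting:** the key now sits at -0.21 rad against the plate's -0.193, and the head measured -0.258. That is at most about 0.07 rad of turn, within the play, though the head reading is rough.
- **Other things on the counter:** I saw nothing moved in the last pictures, but I did not measure their positions.

One check disagreed: the last picture puts the pin at 156°, while the fingers' position implied 152° during the push. The likely cause is that the fingertips reach less far forward than I assumed, but I did not confirm that.

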